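Unclip the specimen case and lay its lid in the tray

ROBOT

A 6-joint arm with a two-finger parallel gripper is mounted at the origin on a cart in front of the work surface, level with it; the furniture and walls round the work are solid. World frame = base frame: x ahead of the robot, y to its left, z up, the work surface at z = 0. Lengths are in m, angles in degrees, forces in N, time in s.
With the tool pointing down it reaches from about 0.4 to 0.825 m from the base axis. Payload 7 kg.
Tool frame: the origin (TCP) lies where the fingers leave the gripper's body, on its centre line; the fingertips stand 66 mm ahead of it and the grasp point (between the pads) lies 47 mm ahead of it; z points along the fingers, y is the direction in which the jaws open and shut (so a half turn about z gives the same grasp; the last joint's range is limited). The gripper opens to 88 mm and grips with 3 to 60 N. Pads are 19 mm wide; open, the fingers measure 130 mm over their backs; the gripper's body (78 mm by 193 mm) begins 47 mm behind the grasp point.
Start: joints at [82.397, 20.546, 0.682, 0, -70.136, -16.507], TCP at [0.276, 0.616, 0.292] pointing down, gripper open.
Joint ranges: [-176.03, 176.03], [-82.01, 121.73], [-58.28, 71.71], [-173.87, 95.51], [-174.79, -0.11], [-173.66, 173.66]. Speed limits (degrees/s): [136.94, 136.94, 172.46, 180, 180, 180].

INTERFACE

Orientations are given as [roll, pitch, yaw] about the fixed x, y, z axes, in that order (R = Rz(yaw) Ry(pitch) Rx(roll)).
In Python, from plant import get_obs, snapshot, close_job gives the robot as it stands.
- The arm moves only by the tool play_rows, never from a script. Its argument "series" is a list of rows, each a list of 5 numbers: the opening in per cent of the stroke, from 0 (shut) to 100 (fully open), then the shift along the tool's x, y, z in m, then the turn about the tool's z in degrees. In form: [[jaw, dx, dy, dz, spin], ...]. A call has 1 to 10 rows; each row is the pose to reach, as a shift and turn from the pose commanded when the call began, along the tool's axes at that moment; what a row does not reach only later rows make up. A row lasts 1/10 s, in which the tool goes at most 50 mm and 8.59 degrees, less where a joint would pass 70% of its speed; a pose out of reach is approached as far as the arm can. A call with a gripper value outside its range is refused whole. The fingers move at their own pace and stop on an object; the grip force is fixed at half the most. Time passes only in rows, so rows that repeat a pose let the fingers close. It gives the time, the measured TCP pose, the force and the opening at its end, in the units of the state.
- get_obs(): the state, without advancing time (a new reading comes with each control period).
- snapshot(name): name is "side" or "top" or "wrist"; returns a dict with "frame" (420x560x3 uint8, red, green, blue), "z_map" (420x560 float32, m along the optical axis (not along the pixel's ray), 0 where there is no reading), "mtx" (3x3 intrinsics, pixels), "camera_from_world" (4x4, takes a point from world to camera coordinates); the wrist camera has in their place "tool_from_camera" (4x4, takes a point from camera to tool coordinates, whose origin is the TCP and whose axes are the flange's). Camera axes: x right, y up, looking along -z (the intrinsics and any distortion apply to the point x, -y, -z); pixel columns grow to the right and rows downward; lengths in m; the calibration is good to about 2 mm. A picture is of the moment at which its call begins: read the wrist's pose just before it.
- close_job(): hands the job in, once; it reports no verdict.
The state is a dict: "clock": time; "joint_pos": joint angles; "qvel": joint speeds; "tau": joint torques, N m; "tool_pos": TCP position; "orientation": TCP orientation; "force": force on the tool from outside, world axes, zero at the start; "moment": the same for the moment, N m; "opening": finger opening in m.
Only numpy, scipy, OpenCV 4.12 (cv2) and the standard library are available. Lean on these libraries where they do the work, as an engineer would, in place of code of your own. Each camera call takes 0.05 s, during which the arm holds its last target.

TASK

Open the blue specimen case so that the dishes inside can be reached: flip the red-tabbed spring clips off the front and rear edges of its white lid, and only then lift the lid off. Lay the lid down flat, right way up, inside the steel tray on its right, setting it down rather than dropping it, and leave the dropper bottle, the vial and the timer undisturbed.

Things in the scene. Friction and masses are not known exactly. Their poses are not given: they have to be found in the camera images.
- case: Blue open-topped case, fixed to the bench, 120 (x) x 110 (y) x 80 mm high. Origin: centre of its underside, on the bench; z up. Its -x side (roughly towards the robot) carries the front clip, +x the rear clip. Clips pivot 79 mm out from the case's centre, 45 mm above the bench. The lid's rim drops 10 mm into the case with 2 mm of play.
- front_tab (a point): Grip point of the front clip's red finger tab; moves with the clip. Shut, the tab stands upright 69 mm from the case's centre on the -x side: a plate 46 mm wide (along case y), 4 mm thick, from 94 to 124 mm above the bench (lid top at 86 mm); this point at 113 mm. Between tab and lid handle about 60 mm of lid is free.
- rear_tab (a point): The same point on the rear clip, on the case's +x side.
- front_clip (a joint): Angle of the front clip, rad. 0 = shut, its roller behind the bead on the lid's tongue; grows as the tab swings outwards and down, away from the case. Pushing the tab outwards with 5 to 9 N makes the roller ride up over the bead against a spring; past about 0.2 rad it springs by itself to the stop at 1.9 and stays there, reaching 160 mm from the case's centre, above 20 mm height.
- rear_clip (a joint): The same for the rear clip; grows as its tab swings outwards (case +x).
- lid_handle (a point): Centre of the lid's black bar handle; axes as the lid's (z up, y along the bar, x towards the rear clip). Bar 80 mm long (y), 12 thick (x), 14 high, 18 mm of free space under it between posts at y = -34 and +34 mm. The point is 25 mm above the lid's top face and 41 mm above the foot of its rim; it is 111 mm above the bench with the lid on the case, about 42 mm with the lid flat in the tray.
- lid: White lid, 0.24 to 0.39 kg, plate 128 (x) x 118 (y) x 6 mm; with the two tongues 165 mm long in x. Origin: centre of the plate's underside, 31 mm below the handle's centre; axes as above.
- tray: Loose stainless tray, 268 (x) x 173 (y) mm, rim 20 mm high, flat floor inside about 242 x 148 mm, 1 mm above the bench. Origin: centre of its underside; x is its long side. The lid fits with its x axis along the tray's x, either way round.
- dropper_bottle: Amber dropper bottle, 33 mm wide, 102 mm high; bystander. Origin: centre of its underside.
- vial: Vial with a black cap, 23 mm wide, 57 mm high; bystander. Origin: centre of its underside.
- timer: White lab timer, 64 x 64 x 19 mm; bystander. Origin: centre of its underside.

How it is judged:
By the outcome, as a careful person would: the job done as asked, in the order asked, and still so for the second after the job is handed in, with the robot touching nothing.
It also fails if it takes over 58 s, if anything falls off the work surface, if the arm or the gripper's body presses on something with over 40 N, if the wrist force passes 120 N, or if a joint passes its speed limit or range.

## Working session

There is one attempt and no reset: what is moved stays moved. The work goes in short steps, Python scripts to look and compute and a tool call to move; the robot and the scene stay as the last step left them, time stands still between calls to the robot, and variables do not carry over. Pictures are saved under pics/ and viewed, and the job is handed in when it is done.

Besides the shell and the picture viewer there is one more tool, called after "Emit:" as a command line: name --pt "numbers of a row" for each row, then --argument value for the rest. play_rows: Moves the arm, as the interface text tells. Its arguments: {"type":"object","properties":{"series":{"type":"array"}},"required":["series"]}

```bash
ls; mkdir -p pics; cat > h.py <<'E'
import numpy as np, cv2
from plant import get_obs, snapshot, close_job
from scipy.spatial.transform import Rotation as R
def Ttool(o):
    T=np.eye(4);T[:3,:3]=R.from_euler('xyz',o['orientation'],degrees=True).as_matrix();T[:3,3]=o['tool_pos'];return T
def cam(s,o=None):
    # world_from_camera
    if 'camera_from_world' in s: return np.linalg.inv(s['camera_from_world'])
    return Ttool(o)@s['tool_from_camera']
def cloud(s,W):
    K=s['mtx'];z=s['z_map'];v,u=np.mgrid[:z.shape[0],:z.shape[1]]
    x=(u-K[0,2])/K[0,0]*z;y=(v-K[1,2])/K[1,1]*z
    P=np.stack([x,-y,-z,np.ones_like(z)],-1)
    return (P@W.T)[...,:3]
def save(s,n): cv2.imwrite('pics/'+n,cv2.cvtColor(s['frame'],cv2.COLOR_RGB2BGR))
E
python3 - <<'E'
from h import *
o=get_obs();print(o)
for n in ['side','top','wrist']:
    s=snapshot(n);save(s,n+'0.png');print(n,s['mtx'].tolist(),cam(s,o).round(3).tolist(),[k for k in s])
    np.savez('/tmp/'+n+'0.npz',f=s['frame'],z=s['z_map'],K=s['mtx'],W=cam(s,o))
E
```

```text
pics
{'clock': 0.0, 'joint_pos': array([ 8.23973948e+01,  2.05934469e+01,  6.33702257e-01, -2.08986890e-02,
       -7.01350356e+01, -1.65078689e+01]), 'qvel': array([ 0.04520402,  0.11632536, -0.09034602, -0.02436426,  0.04413458,
        0.0362089 ]), 'tau': array([ 7.74443815e-04, -5.82715023e+01,  2.93069440e+01,  6.99770004e+00,
        7.04184640e-03, -1.57168733e-04]), 'tool_pos': array([0.27558238, 0.61576854, 0.29119689]), 'orientation': array([ 1.79903544e+02, -8.09816778e-03, -2.41175850e+01]), 'force': array([ 0.03460172,  1.09148077, -0.1629146 ]), 'moment': array([-0.00965133, -0.0217076 ,  0.01158283]), 'opening': 0.08758256188224103}
side [[424.25299736963865, 0.0, 277.76667320285344], [0.0, 424.25299736963865, 198.49755954048211], [0.0, 0.0, 1.0]] [[-1.0, 0.009, -0.012, 0.603], [-0.015, -0.592, 0.806, 0.755], [0.001, 0.806, 0.592, 0.627], [0.0, 0.0, 0.0, 1.0]] ['frame', 'z_map', 'mtx', 'camera_from_world']
top [[394.5508029917021, 0.0, 283.0132293908666], [0.0, 394.5508029917021, 217.04968214537809], [0.0, 0.0, 1.0]] [[0.024, 0.978, -0.207, 0.432], [-1.0, 0.025, -0.0, -0.001], [0.005, 0.207, 0.978, 0.964], [0.0, 0.0, 0.0, 1.0]] ['frame', 'z_map', 'mtx', 'camera_from_world']
wrist [[338.13379951459444, 0.0, 278.1424080096103], [0.0, 338.13379951459444, 207.25903469251355], [0.0, 0.0, 1.0]] [[-0.407, 0.874, 0.266, 0.347], [-0.913, -0.39, -0.118, 0.584], [0.0, -0.291, 0.957, 0.385], [0.0, 0.0, 0.0, 1.0]] ['frame', 'z_map', 'mtx', 'tool_from_camera']
```

View pics/top0.png

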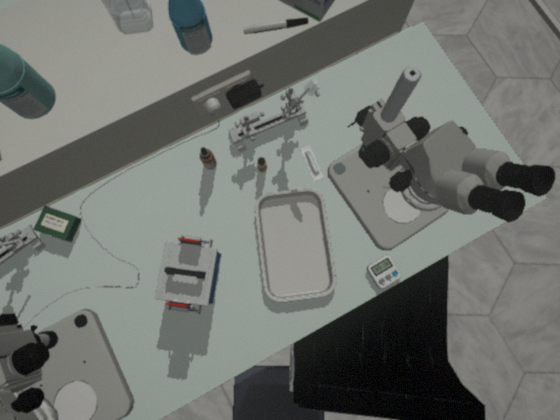

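View pics/side0.png

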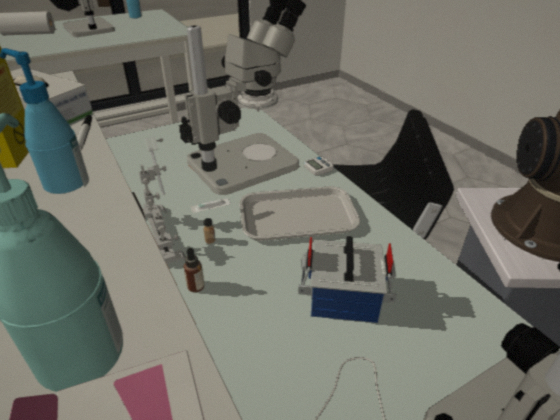

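View pics/wrist0.png

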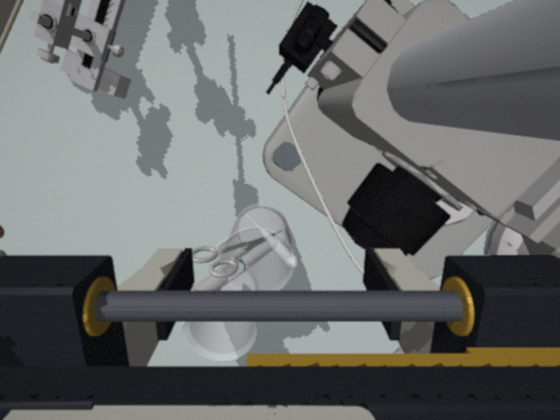

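The top view shows the case at about (190,272) with its red tabs at (190,240) and (183,306), and the tray at (295,245). The dropper bottle is at (207,158), the vial at (262,163) and the timer at (383,270). The side view shows both clips shut. The wrist camera sees the left microscope close by. Next I'll measure positions.

```bash
python3 - <<'E'
from h import *
def ld(n):
    d=np.load(f'/tmp/{n}0.npz');s=dict(z_map=d['z'],mtx=d['K']);return d['f'],cloud(s,d['W']),d['z'],d['K'],d['W']
for n in ['top','side']:
    f,P,z,K,W=ld(n)
    hsv=cv2.cvtColor(f,cv2.COLOR_RGB2HSV)
    red=((hsv[...,0]<8)|(hsv[...,0]>172))&(hsv[...,1]>150)&(hsv[...,2]>60)
    k,l,st,c=cv2.connectedComponentsWithStats(red.astype(np.uint8))
    for i in range(1,k):
        if st[i,4]<25: continue
        p=P[l==i];m=p[:,2]>0.09; 
        print(n,'red',c[i].round(),st[i].tolist(),np.median(p,0).round(4), p.min(0).round(3),p.max(0).round(3))
f,P,z,K,W=ld('top')
# lid plate: points z .08-.09 in region
box=(P[...,0]>0.2)&(P[...,0]<0.7)&(P[...,1]>0)&(P[...,1]<0.4)&(z>0)
def rect(m,name):
    p=P[m][:,:2].astype(np.float32); r=cv2.minAreaRect(p); print(name,len(p),np.round(r[0],4),np.round(r[1],4),round(r[2],2), 'medz',np.median(P[m][:,2]).round(4))
rect(box&(P[...,2]>0.080)&(P[...,2]<0.092)&(f.min(-1)>90),'lid')
rect(box&(P[...,2]>0.105)&(P[...,2]<0.122)&(f.max(-1)<70),'handle')
# tray
reg=np.zeros(z.shape,bool);reg[185:305,250:340]=1
b=P[reg];print('bench z',np.median(P[300:330,230:250][...,2]))
rect(reg&(P[...,2]>0.014)&(P[...,2]<0.026),'trayrim')
for nm,(u,v) in dict(dropper=(207,155),vial=(262,163),timer=(383,270),scope=(410,85),scopeeye=(490,200),leftscope=(30,350)).items():
    print(nm,P[v-3:v+4,u-3:u+4].reshape(-1,3)[np.argmax(P[v-3:v+4,u-3:u+4][...,2])].round(3))
E
```

```text
top red [189. 240.] [180, 239, 18, 3, 25] [0.5546 0.2021 0.1222] [0.552 0.183 0.121] [0.557 0.219 0.126]
top red [177. 304.] [167, 303, 20, 4, 49] [0.4194 0.2156 0.1215] [0.416 0.195 0.093] [0.422 0.236 0.126]
side red [309. 253.] [308, 238, 4, 28, 68] [0.5557 0.2221 0.1193] [0.551 0.184 0.094] [0.559 0.228 0.124]
side red [389. 259.] [386, 244, 7, 29, 122] [0.4197 0.2273 0.1146] [0.415 0.2   0.094] [0.603 0.755 0.627]
lid 2863 [0.4865 0.2091] [0.1182 0.1648] 83.92 medz 0.0861
handle 196 [0.49   0.2068] [0.0766 0.1338] 69.86 medz 0.1177
bench z 8.597219693395886e-05
trayrim 1396 [ 0.5714 -0.0518] [0.268  0.2143] 8.48 medz 0.0198
dropper [0.766 0.186 0.096]
vial [0.758 0.053 0.059]
timer [ 0.509 -0.235  0.02 ]
scope [ 0.785 -0.207  0.383]
scopeeye [ 0.587 -0.308  0.406]
leftscope [0.329 0.451 0.22 ]
```

```bash
python3 - <<'E'
from h import *
d=np.load('/tmp/top0.npz');f=d['f'];
c=f[180:330,140:350];cv2.imwrite('pics/c0.png',cv2.resize(c[...,::-1],None,fx=3.7,fy=3.7,interpolation=cv2.INTER_CUBIC))
# height map of scene
P=cloud(dict(z_map=d['z'],mtx=d['K']),d['W'])
for v in range(100,420,30): print(v,[tuple((P[v,u]*100).round().astype(int)) for u in range(0,560,70)])
E
```

```text
100 [(np.int64(77), np.int64(51), np.int64(32)), (np.int64(81), np.int64(43), np.int64(24)), (np.int64(82), np.int64(29), np.int64(24)), (np.int64(88), np.int64(17), np.int64(13)), (np.int64(95), np.int64(1), np.int64(0)), (np.int64(96), np.int64(-17), np.int64(0)), (np.int64(96), np.int64(-36), np.int64(0)), (np.int64(141), np.int64(-99), np.int64(-79))]
130 [(np.int64(75), np.int64(56), np.int64(24)), (np.int64(75), np.int64(42), np.int64(24)), (np.int64(80), np.int64(33), np.int64(13)), (np.int64(87), np.int64(20), np.int64(0)), (np.int64(87), np.int64(1), np.int64(0)), (np.int64(87), np.int64(-17), np.int64(0)), (np.int64(78), np.int64(-28), np.int64(21)), (np.int64(88), np.int64(-54), np.int64(0))]
160 [(np.int64(68), np.int64(54), np.int64(24)), (np.int64(72), np.int64(47), np.int64(14)), (np.int64(77), np.int64(37), np.int64(1)), (np.int64(76), np.int64(18), np.int64(6)), (np.int64(79), np.int64(1), np.int64(0)), (np.int64(78), np.int64(-17), np.int64(2)), (np.int64(68), np.int64(-24), np.int64(32)), (np.int64(66), np.int64(-33), np.int64(36))]
190 [(np.int64(65), np.int64(60)
[... 2109 characters left out ...]
30), np.int64(48), np.int64(24)), (np.int64(27), np.int64(47), np.int64(2)), (np.int64(27), np.int64(32), np.int64(0)), (np.int64(27), np.int64(16), np.int64(0)), (np.int64(16), np.int64(0), np.int64(-70)), (np.int64(28), np.int64(-17), np.int64(-1)), (np.int64(27), np.int64(-35), np.int64(-6)), (np.int64(17), np.int64(-89), np.int64(-80))]
400 [(np.int64(27), np.int64(44), np.int64(29)), (np.int64(21), np.int64(46), np.int64(2)), (np.int64(20), np.int64(31), np.int64(0)), (np.int64(2), np.int64(28), np.int64(-80)), (np.int64(11), np.int64(-1), np.int64(-44)), (np.int64(24), np.int64(-15), np.int64(10)), (np.int64(24), np.int64(-29), np.int64(9)), (np.int64(5), np.int64(-88), np.int64(-80))]
```

View pics/c0.png

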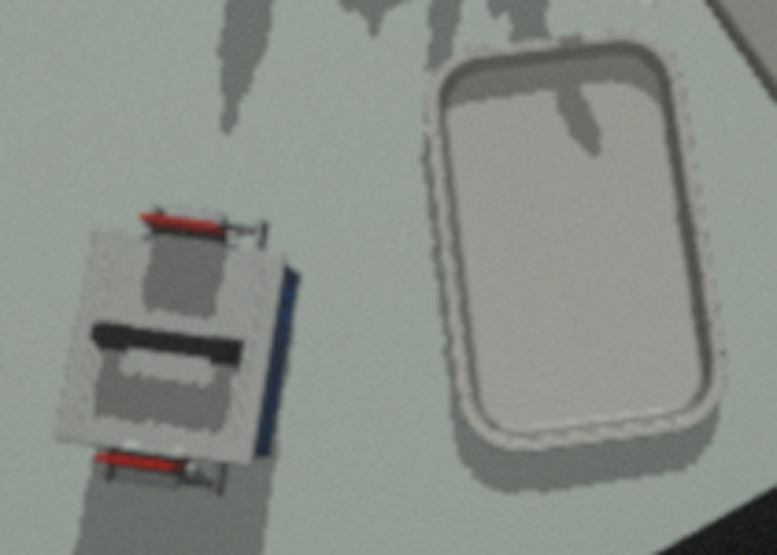

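```bash
python3 - <<'E'
from h import *
d={}
for n in ['top','side','wrist']:
    q=np.load(f'/tmp/{n}0.npz');d[n]=(q['f'],cloud(dict(z_map=q['z'],mtx=q['K']),q['W']),q['z'])
print('max heights grid rows x .15..0.75 cols y 0.25..0.8')
for n in d:
    f,P,z=d[n]; p=P[(z>0.12)]; p=p[(p[:,2]>-0.02)]
    print(n)
    for x in np.arange(.1,.8,.1):
        print(round(x,2),[ (lambda a: round(float(a.max()),2) if len(a) else None)(p[(abs(p[:,0]-x)<.05)&(abs(p[:,1]-y)<.05)][:,2]) for y in np.arange(-.1,.8,.1)])
f,P,z=d['top']
# tray floor & rim
reg=np.zeros(z.shape,bool);reg[185:308,250:340]=1
m=reg&(P[...,2]>0.006)&(P[...,2]<0.03)
m=cv2.morphologyEx(m.astype(np.uint8),cv2.MORPH_CLOSE,np.ones((3,3),np.uint8))
k,l,st,c=cv2.connectedComponentsWithStats(m);i=1+np.argmax(st[1:,4]);print(st[i])
mm=(l==i)&(P[...,2]>0.006)&(P[...,0]<0.72)
p=P[mm]
r=cv2.minAreaRect(p[:,:2].astype(np.float32));print(np.round(r[0],4),np.round(r[1],4),r[2])
E
```

```text
max heights grid rows x .15..0.75 cols y 0.25..0.8
top
0.1 [None, None, None, None, None, None, None, None, None]
0.2 [0.1, 0.1, 0.0, 0.01, 0.03, 0.32, 0.17, 0.03, None]
0.3 [0.1, 0.1, 0.01, 0.01, 0.01, 0.31, 0.25, 0.02, None]
0.4 [0.02, 0.03, 0.01, 0.13, 0.09, 0.03, 0.22, 0.05, 0.0]
0.5 [0.02, 0.02, 0.09, 0.12, 0.09, 0.01, 0.01, 0.12, 0.03]
0.6 [0.02, 0.02, 0.02, 0.13, 0.09, 0.01, 0.24, 0.22, 0.07]
0.7 [0.03, 0.02, 0.02, 0.01, 0.01, 0.24, 0.25, 0.24, None]
side
0.1 [0.24, 0.27, 0.23, 0.0, 0.0, None, None, None, None]
0.2 [0.1, 0.1, 0.0, 0.0, 0.0, 0.03, None, None, None]
0.3 [0.1, 0.1, 0.0, 0.0, 0.0, 0.28, 0.28, 0.24, None]
0.4 [0.02, 0.02, 0.0, 0.12, 0.09, 0.03, 0.24, 0.24, None]
0.5 [0.02, 0.02, 0.09, 0.12, 0.12, 0.01, None, None, None]
0.6 [0.02, 0.02, 0.02, 0.12, 0.09, 0.01, 0.24, 0.24, None]
0.7 [0.03, 0.02, 0.02, 0.0, 0.0, 0.24, 0.32, 0.32, None]
wrist
0.1 [None, None, None, None, None, 0.03, 0.03, 0.0, 0.1]
0.2 [None, None, None, None, None, 0.03, 0.25, 0.28, 0.15]
0.3 [None, None, None, None, 0.0, 0.0, 0.26, 0.28, 0.29]
0.4 [None, None, None, None, 0.0, 0.03, 0.24, 0.24, 0.04]
0.5 [None, None, None, None, None, None, None, 0.0, 0.11]
0.6 [None, None, None, None, None, None, None, None, None]
0.7 [None, None, None, None, None, None, None, None, None]
[ 255  189   82  114 1806]
[ 0.5688 -0.0349] [0.2689 0.1832] 9.997639656066895
```

```bash
python3 - <<'E'
from h import *
q=np.load('/tmp/wrist0.npz');P=cloud(dict(z_map=q['z'],mtx=q['K']),q['W'])
print(q['W'][:3,3])
for v in range(5,250,30): print(v,[((P[v,u]*100).round().astype(int).tolist() if q['z'][v,u]>0 else 0) for u in range(240,560,35)])
q=np.load('/tmp/top0.npz');P=cloud(dict(z_map=q['z'],mtx=q['K']),q['W'])
print('top')
for v in range(310,420,12): print(v,[(P[v,u]*100).round().astype(int).tolist() for u in range(0,80,10)])
f=q['f'][290:420,0:160];cv2.imwrite('pics/c1.png',cv2.resize(f[...,::-1],None,fx=4,fy=4))
E
```

```text
[0.34725865 0.58355458 0.38458813]
5 [[45, 58, 0], [44, 55, 0], [39, 54, 17], [41, 48, 0], [36, 53, 24], [38, 42, 0], [35, 51, 24], [35, 36, 0], [34, 53, 31], [34, 54, 32]]
35 [[43, 59, 0], [41, 56, 0], [37, 55, 19], [36, 55, 24], [35, 54, 24], [35, 52, 24], [34, 53, 28], [34, 54, 30], [34, 54, 32], [34, 54, 33]]
65 [[40, 60, 0], [38, 57, 0], [36, 56, 17], [35, 55, 24], [34, 54, 24], [34, 54, 27], [34, 54, 29], [34, 54, 31], [34, 54, 32], [34, 54, 33]]
95 [[37, 62, 0], [36, 58, 0], [34, 55, 2], [34, 55, 22], [33, 54, 24], [33, 54, 27], [33, 54, 29], [33, 54, 31], [33, 54, 32], [33, 54, 33]]
125 [[34, 63, 0], [33, 60, 0], [32, 56, 3], [32, 55, 17], [32, 55, 24], [32, 54, 24], [32, 54, 28], [32, 54, 30], [32, 54, 31], [32, 54, 32]]
155 [[31, 65, 0], [30, 61, 3], [29, 57, 2], [27, 54, 2], [26, 51, 2], [30, 54, 24], [30, 52, 24], [29, 51, 23], [28, 49, 24], [28, 48, 24]]
185 [[28, 66, 0], [27, 62, 0], [26, 59, 2], [24, 55, 2], [29, 55, 21], [28, 53, 21], [28, 52, 23], [28, 51, 24], [27, 50, 24], [27, 49, 25]]
215 [[26, 67, 3], [24, 63, 4], [22, 60, 0], [21, 56, 2], [28, 56, 22], [27, 54,
[... 638 characters left out ...]
], [32, 47, 3]]
358 [[32, 49, 23], [32, 48, 22], [32, 46, 22], [32, 45, 22], [32, 43, 21], [29, 52, 2], [29, 50, 2], [29, 47, 2]]
370 [[30, 48, 24], [30, 48, 22], [30, 46, 22], [30, 45, 21], [29, 47, 13], [27, 51, 3], [27, 49, 2], [27, 47, 2]]
382 [[28, 48, 23], [28, 47, 23], [28, 47, 20], [27, 46, 18], [24, 53, 2], [24, 51, 3], [24, 49, 2], [24, 46, 2]]
394 [[28, 44, 29], [27, 44, 27], [27, 41, 28], [28, 40, 28], [27, 39, 27], [22, 50, 3], [22, 48, 3], [22, 46, 2]]
406 [[26, 43, 30], [26, 43, 28], [26, 41, 29], [26, 39, 29], [25, 39, 27], [23, 41, 19], [19, 48, 2], [19, 46, 2]]
418 [[25, 42, 31], [24, 41, 30], [24, 41, 29], [24, 40, 27], [22, 42, 21], [22, 40, 20], [17, 48, 2], [17, 45, 2]]
```

View pics/c1.png

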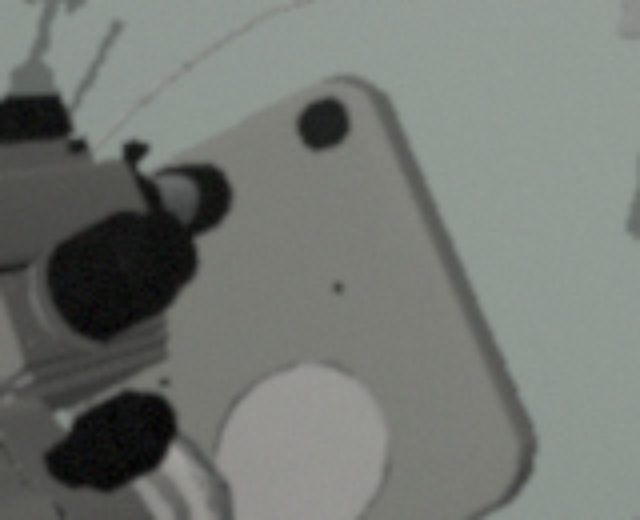

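The left microscope's tube stands at about (0.34, 0.53) and is at least 0.39 m high, on the direct route. I'll lift straight up first.

Emit:
play_rows --pt "0 0 0 -0.05 0" --pt "0 0 0 -0.1 0" --pt "0 0 0 -0.15 0" --pt "0 0 0 -0.2 0" --pt "0 0 0 -0.24 0" --pt "0 0 0 -0.24 0"

```text
clock: 0.75
tool_pos: [0.2765, 0.6161, 0.5391]
orientation: [-179.4, 0.0, -24.1]
force: [0.2, -0.2, 0.1]
opening: 0.0449
```

```bash
python3 - <<'E'
from h import *
o=get_obs();print({k:np.round(v,3) for k,v in o.items()})
s=snapshot('wrist');save(s,'w1.png')
W=cam(s,o)
P=cloud(s,W);m=(s['z_map']>0)&(np.hypot(P[...,0]-.34,P[...,1]-.52)<.08);print(P[m][:,2].max())
E
```

```text
{'clock': np.float64(0.75), 'joint_pos': array([ 82.392,  18.196,  28.231,   0.123, -99.485, -16.507]), 'qvel': array([-0.034,  1.221, -7.084, -2.099,  4.569, -0.11 ]), 'tau': array([ 4.8700e-01, -5.3230e+01,  3.1119e+01,  7.1380e+00, -1.0640e+00,
       -1.0000e-03]), 'tool_pos': array([0.276, 0.616, 0.539]), 'orientation': array([-1.79439e+02,  4.00000e-02, -2.41360e+01]), 'force': array([ 0.23 , -0.211,  0.113]), 'moment': array([ 0.13 , -0.046,  0.013]), 'opening': np.float64(0.045)}
0.5838818860299293
```

View pics/w1.png

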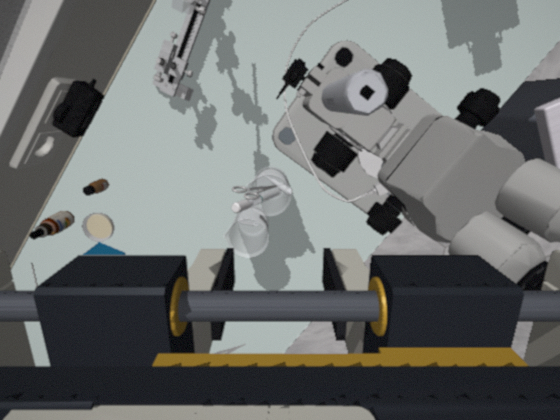

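The tube's top is at pixel (360,95) and now sits below the gripper. I'll check its height and work out the crossing.

```bash
cat >> h.py <<'E'
def goto(pos,yaw,o=None):
    o=o or get_obs();T=Ttool(o)
    d=T[:3,:3].T@(np.array(pos)-o['tool_pos'])
    s=-(yaw-o['orientation'][2]); s=(s+180)%360-180
    print('shift',d.round(4),'spin',round(s,2))
E
python3 - <<'E'
from h import *
o=get_obs()
s=snapshot('wrist');P=cloud(s,cam(s,o))
for u,v in [(360,92),(345,95),(500,190),(530,215),(540,280)]: print(u,v,P[v,u].round(3))
o['orientation'][0]=180
c=np.array([.4865,.209]);u=np.array([np.cos(np.radians(-6)),np.sin(np.radians(-6))])
p=c+.045*u;print(p)
goto([*p,.539],-6,o)
E
```

```text
360 92 [0.332 0.531 0.385]
345 95 [0.335 0.54  0.383]
500 190 [0.197 0.43  0.327]
530 215 [0.179 0.426 0.354]
540 280 [0.133 0.444 0.378]
[0.53125349 0.20429622]
shift [ 0.4013  0.2717 -0.0039] spin -18.12
```

Emit:
play_rows --pt "0 0.04 0.027 0 -2" --pt "0 0.08 0.054 0 -4" --pt "0 0.12 0.081 0 -6" --pt "0 0.16 0.109 0 -8" --pt "0 0.2 0.136 0 -10" --pt "0 0.24 0.163 0 -12" --pt "0 0.28 0.19 0.02 -14" --pt "0 0.32 0.217 0.04 -16" --pt "0 0.36 0.244 0.08 -18" --pt "0 0.401 0.272 0.12 -18"

```text
clock: 1.85
tool_pos: [0.5182, 0.2224, 0.4292]
orientation: [180.0, 0.1, -6.1]
force: [0.9, 0.6, 0.2]
opening: 0.0007
```

```bash
python3 - <<'E'
from h import *
import time
o=get_obs();print({k:np.round(v,3) for k,v in o.items()})
s=snapshot('wrist');save(s,'w2.png')
E
```

```text
{'clock': np.float64(1.85), 'joint_pos': array([ 4.3097e+01,  6.7180e+00, -3.9000e-02, -2.7000e-02, -8.3317e+01,
        4.0850e+01]), 'qvel': array([-40.783,   7.774, -31.423,  -0.093,  38.174,  38.846]), 'tau': array([  3.934, -44.646,  32.769,   7.402,  -1.251,  -0.733]), 'tool_pos': array([0.518, 0.222, 0.429]), 'orientation': array([ 1.79961e+02,  6.90000e-02, -6.05600e+00]), 'force': array([0.933, 0.648, 0.183]), 'moment': array([ 0.061, -0.144, -0.031]), 'opening': np.float64(0.001)}
```

View pics/w2.png

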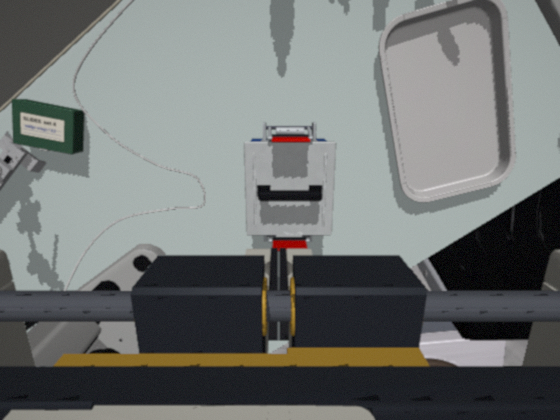

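The wrist view shows the case square to the tool. The tabs are at (290,139) and (290,243), the handle at (290,191) and the tray at (450,95). I'll measure from here.

```bash
python3 - <<'E'
from h import *
o=get_obs();print(o['qvel'].round(2),o['tool_pos'].round(4),o['orientation'].round(2))
s=snapshot('wrist');save(s,'w3.png');f=s['frame'];z=s['z_map'];P=cloud(s,cam(s,o))
np.savez('/tmp/w3.npz',P=P,f=f,z=z)
hsv=cv2.cvtColor(f,cv2.COLOR_RGB2HSV)
red=((hsv[...,0]<8)|(hsv[...,0]>172))&(hsv[...,1]>150)&(hsv[...,2]>60)
k,l,st,c=cv2.connectedComponentsWithStats(red.astype(np.uint8))
T=[]
for i in range(1,k):
    if st[i,4]<25: continue
    p=P[l==i];p=p[(p[:,2]>.118)];q=p.mean(0);T.append(q)
    print('red',c[i].round(),st[i].tolist(),q.round(4),p.min(0).round(4),p.max(0).round(4))
d=T[0]-T[1];print('yaw',np.degrees(np.arctan2(d[1],d[0]))%180,np.linalg.norm(d[:2]),(T[0]+T[1])/2)
def rect(m,name):
    p=P[m]; r=cv2.minAreaRect(p[:,:2].astype(np.float32)); print(name,len(p),np.round(r[0],4),np.round(r[1],4),round(r[2],2),np.median(p[:,2]).round(4))
R0=np.zeros(z.shape,bool);R0[100:245,200:345]=1
m=R0&(P[...,2]>.082)&(P[...,2]<.09)&(f.min(-1)>60);rect(m,'lid')
hm=R0&(P[...,2]>.113)&(P[...,2]<.122)&(f.max(-1)<60)
k,l,st,c=cv2.connectedComponentsWithStats(hm.astype(np.uint8));i=1+np.argmax(st[1:,4]);rect(l==i,'handle')
R1=np.zeros(z.shape,bool);R1[0:205,372:520]=1
for lo,hi in [(.006,.024),(.015,.024)]:
    m=R1&(P[...,2]>lo)&(P[...,2]<hi)
    k,l,st,c=cv2.connectedComponentsWithStats(m.astype(np.uint8));i=1+np.argmax(st[1:,4]);rect(l==i,'tray');print(st[i])
E
```

```text
[ 3.86  0.98  2.48 -1.21 -6.39 -7.67] [0.5184 0.2185 0.4231] [179.63   0.45  -6.23]
red [286. 138.] [267, 135, 39, 6, 212] [0.5553 0.2039 0.1231] [0.5518 0.1822 0.1199] [0.5585 0.2255 0.126 ]
red [285. 244.] [269, 240, 34, 12, 287] [0.4606 0.2186 0.2116] [0.4174 0.2008 0.1182] [0.5273 0.2338 0.362 ]
yaw 171.20105553124867 0.09586125900514919 [0.50794967 0.21126885 0.16737357]
lid 7862 [0.4921 0.2101] [0.1182 0.1512] 84.12 0.0868
handle 552 [0.4867 0.2111] [0.0773 0.0109] 83.43 0.1184
tray 5706 [ 0.5683 -0.0293] [0.2672 0.174 ] 8.94 0.0196
[ 375    0  139  202 5706]
tray 4109 [ 0.5683 -0.0293] [0.2672 0.174 ] 8.94 0.0204
[ 375    0  139  202 4109]
```

Emit:
play_rows --pt "0 0 0 0 0" --pt "0 0 0 0 0"

```text
clock: 2.15
tool_pos: [0.518, 0.2248, 0.4316]
orientation: [180.0, -0.0, -6.1]
force: [-0.0, 0.6, 0.1]
opening: 0.0005
```

```bash
python3 - <<'E'
from h import *
o=get_obs();print(o['clock'],o['qvel'].round(2),o['tool_pos'].round(4),o['orientation'].round(2))
c=np.array([.4867,.2105]);u=np.array([np.cos(np.radians(-6.2)),np.sin(np.radians(-6.2))])
goto([*(c+.045*u),.167],-6.2,o)
E
```

```text
2.15 [ 0.92 -0.37  0.77 -0.09 -0.    0.04] [0.518  0.2248 0.4316] [ 1.8e+02 -1.0e-02 -6.1e+00]
shift [0.0153 0.0177 0.2646] spin 0.1
```

Emit:
play_rows --pt "0 0.005 0.006 0.045 0" --pt "0 0.01 0.012 0.09 0" --pt "0 0.015 0.018 0.135 0" --pt "0 0.015 0.018 0.18 0" --pt "0 0.015 0.018 0.215 0" --pt "0 0.015 0.018 0.245 0" --pt "0 0.015 0.018 0.262 0" --pt "0 0.015 0.018 0.262 0" --pt "0 0.015 0.018 0.262 0"

```text
clock: 3.05
tool_pos: [0.5314, 0.2062, 0.1703]
orientation: [-180.0, -0.1, -6.0]
force: [-0.1, 0.2, 1.0]
opening: 0.0007
```

```bash
python3 - <<'E'
from h import *
o=get_obs();print(o['clock'],o['qvel'].round(2),o['tool_pos'].round(4),o['orientation'].round(2),o['force'])
s=snapshot('side');save(s,'s4.png');f=s['frame'];c=f[190:330,270:430];cv2.imwrite('pics/s4c.png',cv2.resize(c[...,::-1],None,fx=4,fy=4))
E
```

```text
3.05 [-0.44 -1.25  0.73  0.15  0.04  0.04] [0.5314 0.2062 0.1703] [-1.7998e+02 -5.0000e-02 -6.0100e+00] [-0.0818384   0.22304387  0.97440367]
```

View pics/s4c.png

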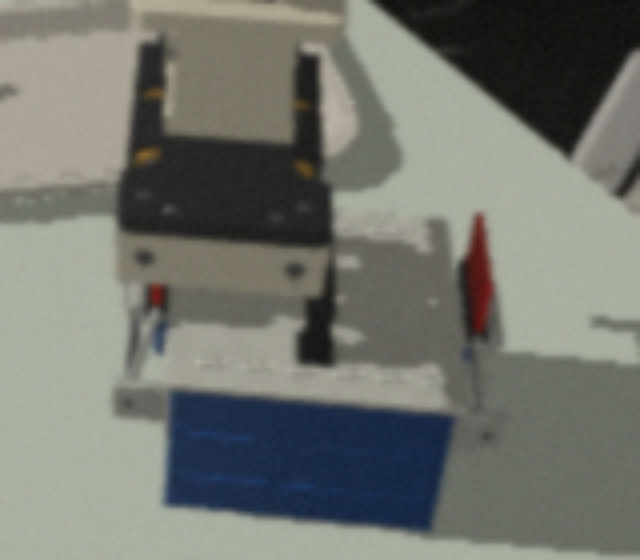

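Emit:
play_rows --pt "0 0.01 0 0.002 0" --pt "0 0.016 0 0.002 0" --pt "0 0.022 0 0.002 0" --pt "0 0.028 0 0.002 0" --pt "0 0.034 0 0.002 0" --pt "0 0.04 0 0.002 0" --pt "0 0.042 0 0.002 0"

```text
clock: 3.8
tool_pos: [0.5737, 0.2003, 0.1673]
orientation: [180.0, -0.0, -6.1]
force: [-0.2, 0.2, -0.4]
opening: 0.0007
```

```bash
python3 - <<'E'
from h import *
o=get_obs();print(o['clock'],o['qvel'].round(2),o['tool_pos'].round(4),o['orientation'].round(2),o['force'])
s=snapshot('side');save(s,'s5.png');f=s['frame'];c=f[190:330,270:430];cv2.imwrite('pics/s5c.png',cv2.resize(c[...,::-1],None,fx=4,fy=4))
E
```

```text
3.8 [-1.07  1.21  1.63 -0.21 -0.84  0.94] [0.5737 0.2003 0.1673] [ 1.80e+02 -1.00e-02 -6.13e+00] [-0.17699979  0.15189287 -0.41239983]
```

View pics/s5c.png

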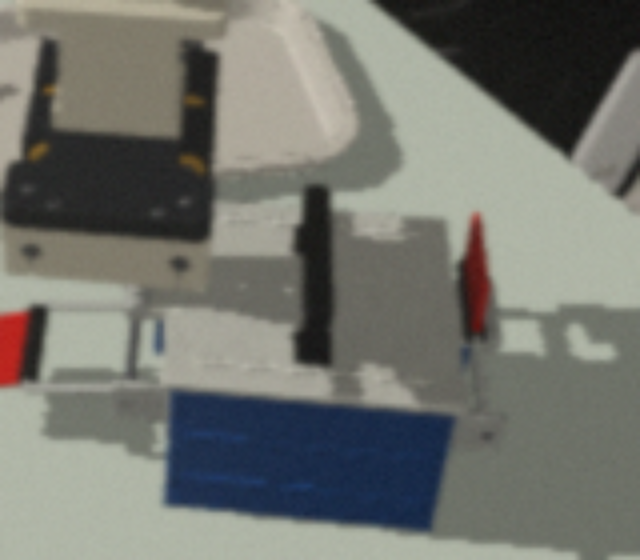

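The rear clip is open, with its tab lying out to the left at (10,350). The front clip is next: up, over the handle and down on the other side.

Emit:
play_rows --pt "0 0 0 -0.035 0" --pt "0 -0.02 0 -0.05 0" --pt "0 -0.06 0 -0.055 0" --pt "0 -0.1 0 -0.055 0" --pt "0 -0.132 0 -0.05 0" --pt "0 -0.132 0 -0.045 0" --pt "0 -0.132 0 -0.025 0" --pt "0 -0.132 0 0 0" --pt "0 -0.132 0 0 0"

```text
clock: 4.75
tool_pos: [0.4404, 0.2133, 0.1649]
orientation: [179.8, 0.2, -6.1]
force: [-0.6, -0.9, -0.1]
opening: 0.0009
```

```bash
python3 - <<'E'
from h import *
o=get_obs();print(o['clock'],o['qvel'].round(2),o['tool_pos'].round(4),o['orientation'].round(2),o['force'])
c=np.array([.4867,.2105]);u=np.array([np.cos(np.radians(-6.2)),np.sin(np.radians(-6.2))]);print((o['tool_pos'][:2]-c)@u)
s=snapshot('side');save(s,'s6.png');f=s['frame'];c=f[190:330,270:430];cv2.imwrite('pics/s6c.png',cv2.resize(c[...,::-1],None,fx=4,fy=4))
E
```

```text
4.75 [-0.12 -1.68  2.94  1.21 -3.83 -0.01] [0.4404 0.2133 0.1649] [179.79   0.19  -6.14] [-0.63251223 -0.8954259  -0.08257004]
-0.04635248811176596
```

View pics/s6c.png

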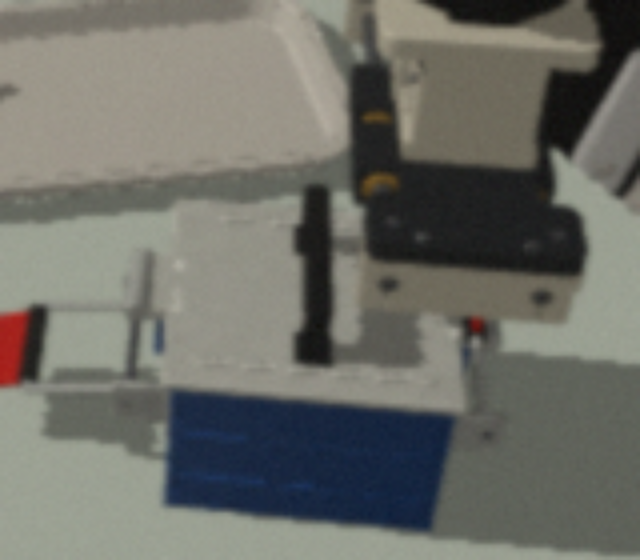

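Emit:
play_rows --pt "0 -0.01 0 0 0" --pt "0 -0.016 0 0 0" --pt "0 -0.022 0 0 0" --pt "0 -0.028 0 0 0" --pt "0 -0.034 0 0 0" --pt "0 -0.04 0 0 0" --pt "0 -0.042 0 0 0"

```text
clock: 5.5
tool_pos: [0.399, 0.2189, 0.1674]
orientation: [180.0, 0.0, -6.1]
force: [0.1, -0.2, 0.0]
opening: 0.0007
```

```bash
python3 - <<'E'
from h import *
o=get_obs();print(o['clock'],o['qvel'].round(2),o['tool_pos'].round(4),o['orientation'].round(2),o['force'])
s=snapshot('side');save(s,'s7.png');f=s['frame'];c=f[190:330,270:430];cv2.imwrite('pics/s7c.png',cv2.resize(c[...,::-1],None,fx=4,fy=4))
E
```

```text
5.5 [ 1.92 -0.92 -1.29  0.26  0.4  -1.71] [0.399  0.2189 0.1674] [ 1.80e+02  2.00e-02 -6.09e+00] [ 0.0709587  -0.15838278  0.00506635]
```

View pics/s7c.png

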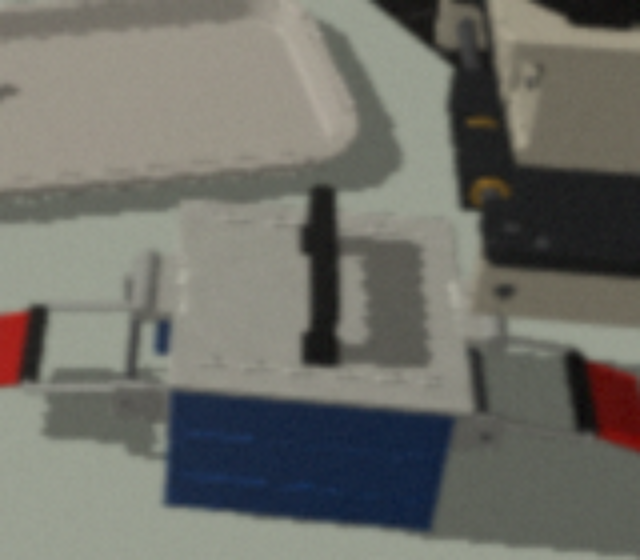

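Both clips are open. Now up, over the handle, and turn 90°.

Emit:
play_rows --pt "0 0 0 -0.04 0" --pt "60 0.01 0 -0.08 8" --pt "60 0.03 0 -0.11 16" --pt "60 0.05 0 -0.12 24.5" --pt "60 0.07 0 -0.12 33" --pt "60 0.088 0 -0.12 41" --pt "60 0.088 0 -0.12 49.5" --pt "60 0.088 0 -0.12 58" --pt "60 0.088 0 -0.12 66" --pt "60 0.088 0 -0.12 74"

```text
clock: 6.55
tool_pos: [0.4874, 0.2095, 0.2871]
orientation: [180.0, -0.0, -80.5]
force: [0.1, -1.1, -0.8]
opening: 0.0524
```

Emit:
play_rows --pt "60 0 0 0 8" --pt "60 0 0 0 16" --pt "60 0 0 0 16" --pt "60 0 0 0 16"

```text
clock: 6.95
tool_pos: [0.4873, 0.2096, 0.2873]
orientation: [180.0, -0.0, -95.9]
force: [0.9, -0.9, 0.7]
opening: 0.0529
```

```bash
python3 - <<'E'
from h import *
o=get_obs();print(o['clock'],o['qvel'].round(2),o['joint_pos'].round(1),o['tool_pos'].round(4),o['orientation'].round(2),o['opening'])
s=snapshot('wrist');save(s,'w8.png');f=s['frame'];z=s['z_map'];P=cloud(s,cam(s,o))
m=(z>.1)&(P[...,2]>.110)&(P[...,2]<.125)&(f.max(-1)<70)&(np.hypot(P[...,0]-.487,P[...,1]-.21)<.06)
k,l,st,c=cv2.connectedComponentsWithStats(m.astype(np.uint8));i=1+np.argmax(st[1:,4]);p=P[l==i]
r=cv2.minAreaRect(p[:,:2].astype(np.float32));print(r,st[i],c[i],np.median(p[:,2]))
E
```

```text
6.95 [-0.01 -0.04  0.03  0.03  0.    0.13] [ 44.5   7.1 -17.9  -0.  -65.  -50.3] [0.4873 0.2096 0.2873] [ 1.7999e+02 -1.0000e-02 -9.5880e+01] 0.05286145760264245
((0.4832332134246826, 0.2109234631061554), (0.07855279743671417, 0.011199441738426685), 83.92188262939453) [ 276  158   15   94 1274] [282.48273155 203.53139717] 0.11871575625036213
```

View pics/w8.png

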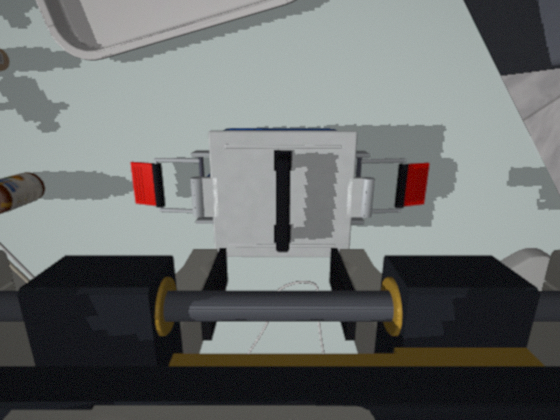

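The handle is centred between the jaws: bar at column 282, jaw gap at about 280. I'll descend and grip.

Emit:
play_rows --pt "60 -0.001 0.002 0.04 0" --pt "60 -0.001 0.002 0.08 0" --pt "60 -0.001 0.002 0.11 0" --pt "60 -0.001 0.002 0.127 0" --pt "60 -0.001 0.002 0.127 0" --pt "0 -0.001 0.002 0.127 0" --pt "0 -0.001 0.002 0.127 0" --pt "0 -0.001 0.002 0.127 0" --pt "0 -0.001 0.002 0.127 0" --pt "0 -0.001 0.002 0.127 0"

```text
clock: 8.0
tool_pos: [0.4856, 0.211, 0.161]
orientation: [-180.0, 0.1, -96.1]
force: [-0.2, -0.6, 0.3]
opening: 0.0182
```

Emit:
play_rows --pt "0 0 0 0 0" --pt "0 0 0 0 0"

```text
clock: 8.2
tool_pos: [0.4853, 0.2108, 0.1608]
orientation: [180.0, 0.0, -96.1]
force: [-4.4, -0.2, 5.6]
opening: 0.0122
```

```bash
python3 - <<'E'
from h import *
o=get_obs();print(o['clock'],o['tool_pos'].round(4),o['orientation'].round(2),o['opening'],o['force'],o['moment'])
E
```

```text
8.2 [0.4853 0.2108 0.1608] [179.99   0.   -96.1 ] 0.01215330931305421 [-4.44704179 -0.22563682  5.58799159] [2.37300908e-01 1.30797440e+00 3.41677509e-04]
```

Gripped: the opening is 12.2 mm, matching the 12 mm bar. I'll lift gently.

Emit:
play_rows --pt "0 0 0 -0.004 0" --pt "0 0 0 -0.008 0" --pt "0 0 0 -0.014 0" --pt "0 0 0 -0.022 0" --pt "0 0 0 -0.032 0" --pt "0 0 0 -0.045 0" --pt "0 0 0 -0.06 0" --pt "0 0 0 -0.075 0" --pt "0 0 0 -0.08 0" --pt "0 0 0 -0.08 0"

```text
clock: 9.2
tool_pos: [0.4857, 0.2111, 0.2415]
orientation: [-179.9, 0.1, -96.1]
force: [-0.5, -0.1, -4.2]
opening: 0.0116
```

```bash
python3 - <<'E'
from h import *
o=get_obs();print(o['clock'],o['tool_pos'].round(4),o['orientation'].round(2),o['opening'],o['force'],o['moment'])
s=snapshot('side');save(s,'s9.png')
p=np.array([.568,-.029])
goto([*p,.241],8.9-90,o)
E
```

```text
9.2 [0.4857 0.2111 0.2415] [-1.7992e+02  9.0000e-02 -9.6110e+01] 0.011632309654843982 [-0.52190807 -0.11608928 -4.2402438 ] [ 0.11832911 -0.08185882 -0.04793932]
shift [ 0.2299 -0.1073  0.0003] spin -15.01
```

View pics/s9.png

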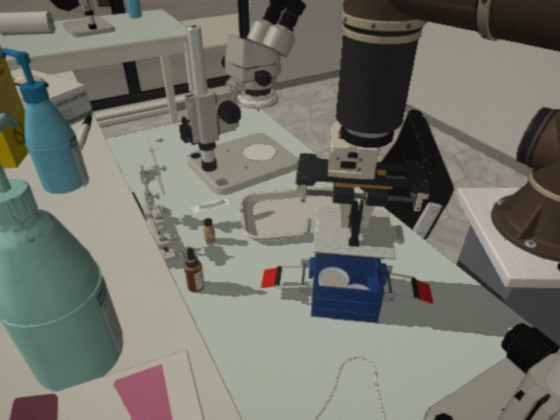

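The lid is clear of the case and level, and the dishes are visible inside. Before crossing I'll check clearance to the right microscope.

```bash
python3 - <<'E'
from h import *
for n in ['top','side']:
    q=np.load(f'/tmp/{n}0.npz');P=cloud(dict(z_map=q['z'],mtx=q['K']),q['W']);p=P[q['z']>.1]
    m=(p[:,2]>.08)&(p[:,0]>.38)&(p[:,0]<.78)&(p[:,1]>-.35)&(p[:,1]<.1);p=p[m]
    for x in np.arange(.4,.78,.04):
        a=p[abs(p[:,0]-x)<.02]; print(n,x.round(2), a[np.argmax(a[:,1])].round(3) if len(a) else None)
E
```

```text
top 0.4 None
top 0.44 None
top 0.48 None
top 0.52 None
top 0.56 [ 0.58  -0.298  0.333]
top 0.6 [ 0.62  -0.261  0.321]
top 0.64 [ 0.648 -0.196  0.269]
top 0.68 [ 0.661 -0.202  0.276]
top 0.72 [ 0.733 -0.16   0.193]
top 0.76 [ 0.74  -0.165  0.196]
side 0.4 None
side 0.44 None
side 0.48 None
side 0.52 None
side 0.56 [ 0.58  -0.299  0.332]
side 0.6 [ 0.615 -0.259  0.315]
side 0.64 [ 0.651 -0.19   0.271]
side 0.68 [ 0.66  -0.194  0.269]
side 0.72 [ 0.736 -0.156  0.189]
side 0.76 [ 0.741 -0.16   0.189]
```

Emit:
play_rows --pt "0 0.015 -0.007 0 0" --pt "0 0.04 -0.019 0 -2" --pt "0 0.07 -0.033 0 -4" --pt "0 0.1 -0.047 0 -6" --pt "0 0.13 -0.061 0 -8" --pt "0 0.16 -0.075 0 -10" --pt "0 0.19 -0.089 0 -12" --pt "0 0.215 -0.1 0 -14" --pt "0 0.23 -0.107 0 -15" --pt "0 0.23 -0.107 0 -15"

```text
clock: 10.25
tool_pos: [0.5673, -0.0312, 0.2391]
orientation: [179.9, -0.0, -81.2]
force: [0.5, 0.2, -2.7]
opening: 0.0114
```

```bash
python3 - <<'E'
from h import *
o=get_obs();print(o['clock'],o['joint_pos'].round(1),o['tool_pos'].round(4),o['orientation'].round(2),o['opening'],o['force'],o['moment'])
s=snapshot('wrist');save(s,'w10.png')
s=snapshot('top');save(s,'t10.png');s=snapshot('side');save(s,'s10.png')
E
```

```text
10.25 [ 16.6  13.  -17.3   0.  -59.9  -7.8] [ 0.5673 -0.0312  0.2391] [ 1.7987e+02 -2.0000e-02 -8.1230e+01] 0.011365536919630156 [ 0.46651046  0.15736851 -2.66937341] [0.10120536 0.01279086 0.03434009]
```

View pics/w10.png

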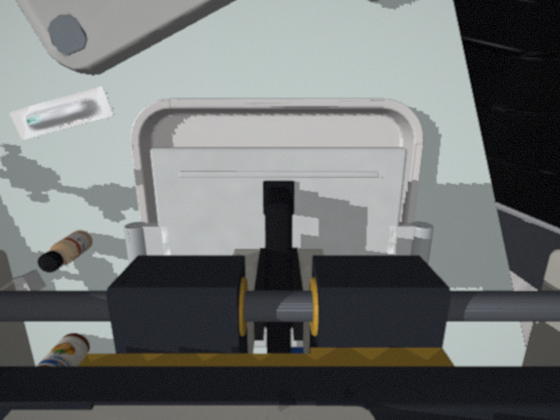

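View pics/s10.png

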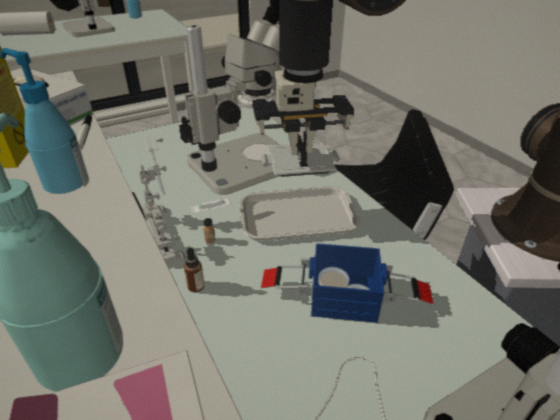

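The lid is aligned over the tray: tray rim at columns 135–420, lid plate at 152–405. Now lowering, slowly at the end.

Emit:
play_rows --pt "0 0 0 0.02 0" --pt "0 0 0 0.05 0" --pt "0 0 0 0.08 0" --pt "0 0 0 0.105 0" --pt "0 0 0 0.12 0" --pt "0 0 0 0.13 0" --pt "0 0 0 0.137 0" --pt "0 0 0 0.14 0" --pt "0 0 0 0.14 0" --pt "0 0 0 0.14 0"

```text
clock: 11.4
tool_pos: [0.5678, -0.0291, 0.1011]
orientation: [-179.9, 0.0, -81.1]
force: [-0.2, -0.4, -3.1]
opening: 0.0121
```

```bash
python3 - <<'E'
from h import *
o=get_obs();print(o['clock'],o['tool_pos'].round(4),o['orientation'].round(2),o['opening'],o['force'],o['moment'])
s=snapshot('wrist');save(s,'w11.png')
s=snapshot('side');f=s['frame'];c=f[140:260,210:390];cv2.imwrite('pics/s11.png',cv2.resize(c[...,::-1],None,fx=4,fy=4))
E
```

```text
11.4 [ 0.5678 -0.0291  0.1011] [-179.93    0.    -81.1 ] 0.01214542081769332 [-0.16862198 -0.41043437 -3.12245594] [ 0.14384017 -0.05502868  0.00958588]
```

View pics/w11.png

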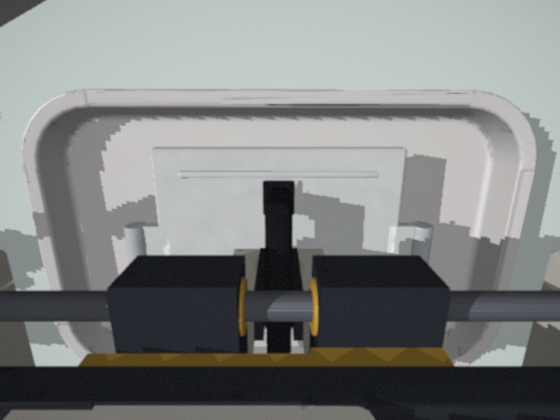

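View pics/s11.png

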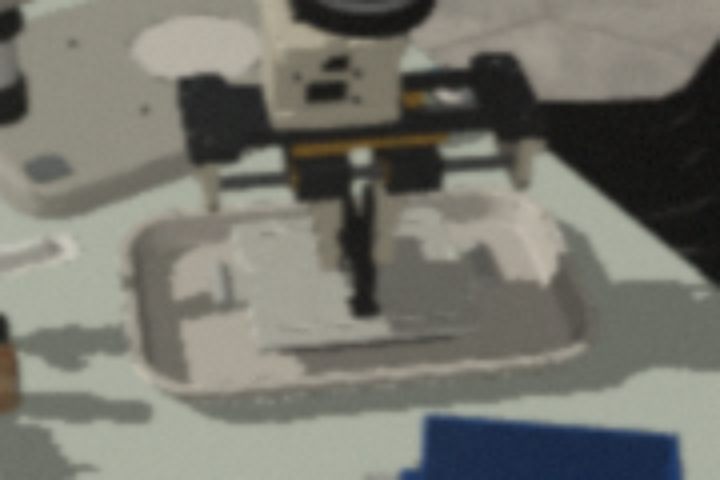

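The lid is centred inside the tray, with all edges inside the rim and about 9 mm still to go.

Emit:
play_rows --pt "0 0 0 0.002 0" --pt "0 0 0 0.004 0" --pt "0 0 0 0.006 0" --pt "0 0 0 0.007 0" --pt "0 0 0 0.008 0" --pt "0 0 0 0.008 0" --pt "0 0 0 0.008 0"

```text
clock: 12.2
tool_pos: [0.5672, -0.0293, 0.0928]
orientation: [180.0, -0.0, -81.1]
force: [-3.5, 0.2, 3.6]
opening: 0.0116
```

Emit:
play_rows --pt "0 0 0 0.0005 0" --pt "0 0 0 0.001 0" --pt "0 0 0 0.001 0" --pt "0 0 0 0.001 0"

```text
clock: 12.6
tool_pos: [0.5672, -0.0293, 0.0927]
orientation: [-180.0, -0.0, -81.1]
force: [-6.6, 0.9, 15.3]
opening: 0.0118
```

It is down: 15 N with no further travel. I'll ease off and open.

Emit:
play_rows --pt "0 0 0 -0.0008 0" --pt "0 0 0 -0.0008 0" --pt "25 0 0 -0.0008 0" --pt "45 0 0 -0.0008 0" --pt "45 0 0 -0.0008 0" --pt "45 0 0 -0.0008 0" --pt "45 0 0 -0.0008 0"

```text
clock: 13.3
tool_pos: [0.5674, -0.0293, 0.0921]
orientation: [180.0, -0.0, -81.1]
force: [-1.1, 0.5, 0.6]
opening: 0.0392
```

```bash
python3 - <<'E'
from h import *
o=get_obs();print(o['clock'],o['tool_pos'].round(4),o['opening'],o['force'])
E
```

```text
13.3 [ 0.5674 -0.0293  0.0921] 0.0392200392660236 [-1.10176605  0.54690572  0.58159282]
```

Emit:
play_rows --pt "45 0 0 -0.01 0" --pt "45 0 0 -0.03 0" --pt "45 0 0 -0.06 0" --pt "45 0 0 -0.1 0" --pt "45 0 0 -0.14 0" --pt "45 0 0 -0.18 0" --pt "45 0 0 -0.2 0" --pt "45 0 0 -0.2 0" --pt "45 0 0 -0.2 0"

```text
clock: 14.2
tool_pos: [0.5672, -0.0292, 0.293]
orientation: [-179.9, 0.0, -81.1]
force: [-0.5, -0.8, -0.7]
opening: 0.0397
```

```bash
python3 - <<'E'
from h import *
o=get_obs();print(o['clock'],o['tool_pos'].round(4),o['qvel'].round(2),o['opening'],o['force'])
s=snapshot('wrist');save(s,'w12.png');f=s['frame'];z=s['z_map'];P=cloud(s,cam(s,o))
near=np.hypot(P[...,0]-.567,P[...,1]+.03)<.1
m=(z>.1)&near&(P[...,2]>.035)&(P[...,2]<.06)&(f.max(-1)<70);print('handle top z',np.median(P[m][:,2]))
m=(z>.1)&near&(P[...,2]>.011)&(P[...,2]<.025);p=P[m];A=np.c_[p[:,:2],np.ones(len(p))];c,*_=np.linalg.lstsq(A,p[:,2],rcond=None);print('lid plane tilt deg',np.degrees(c[:2]).round(2),'z',np.median(p[:,2]),len(p))
s=snapshot('side');save(s,'s12.png');s=snapshot('top');save(s,'t12.png')
E
```

```text
14.2 [ 0.5672 -0.0292  0.293 ] [ 0.    1.45 -1.56 -0.33  0.43 -0.01] 0.039665258285128784 [-0.47446135 -0.76470771 -0.70924891]
handle top z 0.05075584759688778
lid plane tilt deg [ 0.15 -0.21] z 0.01910171515563408 14531
```

View pics/w12.png

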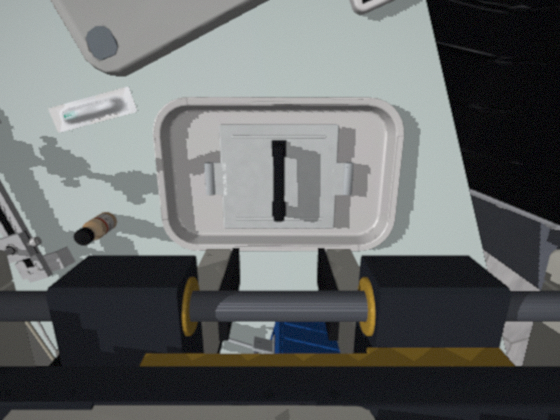

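View pics/s12.png

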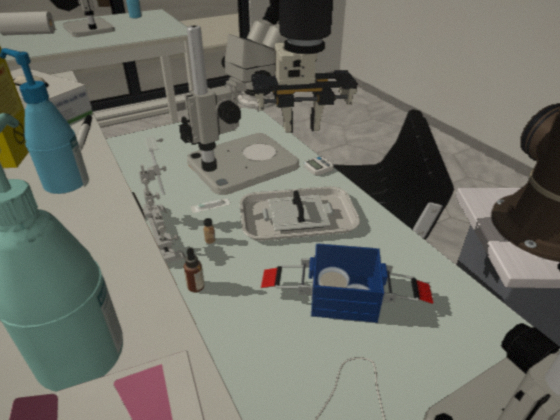

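View pics/t12.png

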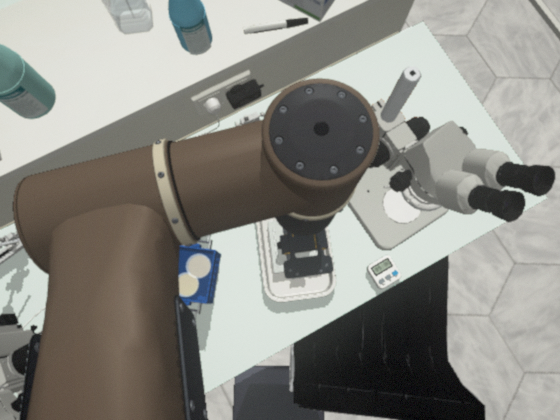

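The lid lies flat in the tray: handle top at 51 mm, tilt 0.3° or less. In the side view the bottle (193,270), vial (209,230) and timer (318,165) are where they were at the start. Handing in.

```bash
python3 -c "
from plant import *
print(close_job())"
```

```text
the job is handed in; nothing more can be done
None
```

The case is open and the job is handed in, at about 14.4 s of the 58 s allowed. I pushed the rear clip and then the front clip open with the closed fingers. Then I lifted the lid by its handle and set it down in the tray under contact, with a brief press of about 15 N, before letting go.

**Last checks:**
- **Clips:** both clips are at their open stops and the dishes in the case are visible.
- **Lid:** it is right way up and centred inside the tray rim. The handle top measures 51 mm (49 expected), and the fitted tilt is under 0.3°.
- **Bystanders:** the dropper bottle, vial and timer look unmoved in the side view. I compared this by eye rather than measuring it.
- **Arm:** the gripper is open and holds about 20 cm above the lid, touching nothing.

No check failed. The one disagreement was between camera estimates of the lid and tray positions, which differed by 3 to 6 mm. I averaged the lid values and used the wrist camera's value for the tray, and the pictures before gripping and before lowering agreed with those choices.

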